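Carry a row of mineral boxes over to the microscope rail in the same order

TASK

Move the four clear mineral boxes from the wooden storage rail to the grey microscope rail, one in each bay, in the same order: the box nearest the red end of the wooden rail goes nearest the red end of the grey rail, and so on along the row, so that my list still matches. The cards stay behind to keep the places. Keep the boxes upright, stand each one squarely on the rail between its two uprights, and leave the glass vial behind the rails where it is.

Things in the scene. Friction and masses are not known exactly. Their poses are not given: they have to be found in the camera images.
- blue_box_center (a point): Centre, half-way up, of the loose clear specimen box with a blue 15 mm dot on its lid: grey mineral on a white base; 34 x 33 mm, 37 mm high (x by y). z up; at the start y along the wooden rail to within 0.1 rad, x across. Closed, rigid, 24 to 52 g, plain upright sides. Its two faces across the rail are free and overhang the 28 mm wide bar it stands on, 16 mm above the worktop.
- green_box_center (a point): Centre, half-way up, of the loose clear specimen box with a green 15 mm dot on its lid: pink mineral on a white base; 33 x 34 mm, 30 mm high (x by y). z up; at the start y along the wooden rail to within 0.1 rad, x across. Closed, rigid, 24 to 52 g, plain upright sides. Its two faces across the rail are free and overhang the 28 mm wide bar it stands on, 16 mm above the worktop.
- yellow_box_center (a point): Centre, half-way up, of the loose clear specimen box with a yellow 15 mm dot on its lid: brown mineral on a black base; 32 x 29 mm, 35 mm high (x by y). z up; at the start y along the wooden rail to within 0.1 rad, x across. Closed, rigid, 24 to 52 g, plain upright sides. Its two faces across the rail are free and overhang the 28 mm wide bar it stands on, 16 mm above the worktop.
- magenta_box_center (a point): Centre, half-way up, of the loose clear specimen box with a magenta 15 mm dot on its lid: white mineral on a white base; 33 x 31 mm, 36 mm high (x by y). z up; at the start y along the wooden rail to within 0.1 rad, x across. Closed, rigid, 24 to 52 g, plain upright sides. Its two faces across the rail are free and overhang the 28 mm wide bar it stands on, 16 mm above the worktop.
- blue_card: Flat place card with a blue dot, 24 x 38 mm, 2 mm high, fixed on the wooden rail's foot plate 43 mm in front of the blue box's bay; it stays. Origin 5 mm above the worktop; y along the wooden rail towards its red end, x across it (box at x = +43 mm, y = 0, within 3 mm), z up.
- green_card: Flat place card with a green dot, 24 x 38 mm, 2 mm high, fixed on the wooden rail's foot plate 43 mm in front of the green box's bay; it stays. Origin 5 mm above the worktop; y along the wooden rail towards its red end, x across it (box at x = +43 mm, y = 0, within 3 mm), z up.
- yellow_card: Flat place card with a yellow dot, 24 x 38 mm, 2 mm high, fixed on the wooden rail's foot plate 43 mm in front of the yellow box's bay; it stays. Origin 5 mm above the worktop; y along the wooden rail towards its red end, x across it (box at x = +43 mm, y = 0, within 3 mm), z up.
- magenta_card: Flat place card with a magenta dot, 24 x 38 mm, 2 mm high, fixed on the wooden rail's foot plate 43 mm in front of the magenta box's bay; it stays. Origin 5 mm above the worktop; y along the wooden rail towards its red end, x across it (box at x = +43 mm, y = 0, within 3 mm), z up.
- storage_rail: Fixed wooden rail that holds the boxes: bar 28 x 219 mm, top 16 mm above the worktop, on a 5 mm foot plate. Origin on the worktop under the bar's centre; y along it to its red end (roughly to the robot's left), x across, away from the cards, z up. Bays centred at y = +81, +27, -27, -81 mm: 1st to 4th from the red end. Between bays 3 mm brass uprights, 35 mm high; red plate 39 mm high.
- viewing_rail: Fixed empty rail: grey bar 28 x 219 mm on a grey 5 mm foot plate. Origin on the worktop under its centre; y along it to its red end (roughly to the robot's right), z up. Boxes stand on the bar, 16 mm up, in bays centred at y = +81, +27, -27, -81 mm, x = 0: 1st to 4th from the red end. Between bays 3 mm uprights, 35 mm high; red plate 39 mm high; bays 51 mm clear along y, open across x.
- glass_vial_center (a point): Centre, half-way up, of a loose squat glass vial with a stopper, 36 mm across, 55 mm high, on the worktop behind the rails; leave it alone.
Things that resemble listed ones, but are neither listed nor needed, are in the scene too. Leave any orange look-alike of the part that bears magenta_box_center alone. What is shaped like the part that bears yellow_box_center but orange is not meant.

How it is judged:
At the end, for the whole second after the job is handed in: Each box rests, released, in the grey rail's bay with the same number from the red end as its card has: centre within 12 mm of the bay's along the rail and 10 mm across, height within 4 mm of standing on the rail, tilt below 0.12 rad; the vial within 25 mm of its place (((y of blue_card in the frame of storage_rail between 0.061 and 0.101 m and y of blue_box_center in the frame of viewing_rail between 0.069 and 0.093 m) or (y of blue_card in the frame of storage_rail between 0.007 and 0.047 m and y of blue_box_center in the frame of viewing_rail between 0.015 and 0.039 m) or (y of blue_card in the frame of storage_rail between -0.047 and -0.007 m and y of blue_box_center in the frame of viewing_rail between -0.039 and -0.015 m) or (y of blue_card in the frame of storage_rail between -0.101 and -0.061 m and y of blue_box_center in the frame of viewing_rail between -0.093 and -0.069 m)) and x of blue_box_center in the frame of viewing_rail between -0.01 and 0.01 m and z of blue_box_center in the frame of viewing_rail between 0.0305 and 0.0385 m and angle between each of blue_box_center, green_box_center, yellow_box_center, magenta_box_center's own z axis and vertical below 0.12 rad and linear speed of each of blue_box, green_box, yellow_box, magenta_box below 0.02 m/s and ((y of green_card in the frame of storage_rail between 0.061 and 0.101 m and y of green_box_center in the frame of viewing_rail between 0.069 and 0.093 m) or (y of green_card in the frame of storage_rail between 0.007 and 0.047 m and y of green_box_center in the frame of viewing_rail between 0.015 and 0.039 m) or (y of green_card in the frame of storage_rail between -0.047 and -0.007 m and y of green_box_center in the frame of viewing_rail between -0.039 and -0.015 m) or (y of green_card in the frame of storage_rail between -0.101 and -0.061 m and y of green_box_center in the frame of viewing_rail between -0.093 and -0.069 m)) and x of green_box_center in the frame of viewing_rail between -0.01 and 0.01 m and z of green_box_center in the frame of viewing_rail between 0.027 and 0.035 m and ((y of yellow_card in the frame of storage_rail between 0.061 and 0.101 m and y of yellow_box_center in the frame of viewing_rail between 0.069 and 0.093 m) or (y of yellow_card in the frame of storage_rail between 0.007 and 0.047 m and y of yellow_box_center in the frame of viewing_rail between 0.015 and 0.039 m) or (y of yellow_card in the frame of storage_rail between -0.047 and -0.007 m and y of yellow_box_center in the frame of viewing_rail between -0.039 and -0.015 m) or (y of yellow_card in the frame of storage_rail between -0.101 and -0.061 m and y of yellow_box_center in the frame of viewing_rail between -0.093 and -0.069 m)) and x of yellow_box_center in the frame of viewing_rail between -0.01 and 0.01 m and z of yellow_box_center in the frame of viewing_rail between 0.0295 and 0.0375 m and ((y of magenta_card in the frame of storage_rail between 0.061 and 0.101 m and y of magenta_box_center in the frame of viewing_rail between 0.069 and 0.093 m) or (y of magenta_card in the frame of storage_rail between 0.007 and 0.047 m and y of magenta_box_center in the frame of viewing_rail between 0.015 and 0.039 m) or (y of magenta_card in the frame of storage_rail between -0.047 and -0.007 m and y of magenta_box_center in the frame of viewing_rail between -0.039 and -0.015 m) or (y of magenta_card in the frame of storage_rail between -0.101 and -0.061 m and y of magenta_box_center in the frame of viewing_rail between -0.093 and -0.069 m)) and x of magenta_box_center in the frame of viewing_rail between -0.01 and 0.01 m and z of magenta_box_center in the frame of viewing_rail between 0.03 and 0.038 m and distance of glass_vial_center from where it was at the start of the episode below 0.025 m); the robot touches nothing.
It fails at once if a mineral box is tipped more than 0.7 rad (about 40 degrees) (angle between any of blue_box_center, green_box_center, yellow_box_center, magenta_box_center's own z axis and vertical above 0.7 rad).
It fails at once if the glass vial is moved more than 25 mm or tipped over (distance of glass_vial_center from where it was at the start of the episode above 0.025 m or angle between glass_vial_center's own z axis and vertical above 0.5 rad).
It also fails if it takes over 99 s, if anything falls off the work surface, if the arm or the gripper's body presses on something with over 40 N, if the wrist force passes 120 N, or if a joint passes its speed limit or range.

ROBOT

A 6-joint arm with a two-finger parallel gripper is mounted at the origin on a cart in front of the work surface, level with it; the furniture and walls round the work are solid. World frame = base frame: x ahead of the robot, y to its left, z up, the work surface at z = 0. Lengths are in m, angles in rad, forces in N, time in s.
With the tool pointing down it reaches from about 0.4 to 0.825 m from the base axis. Payload 7 kg.
Tool frame: the origin (TCP) lies at the very end of the fingers, on their centre line; the grasp point (between the pads) lies 19 mm behind it; z points along the fingers, y is the line along which they close (so a half turn about z gives the same grasp; the last joint's range is limited). The gripper opens to 88 mm and grips with 3 to 60 N. Pads are 19 mm wide; open, the fingers measure 130 mm over their backs; the gripper's body (78 mm by 193 mm) begins 47 mm behind the grasp point.
Start: joints at [-0.919, 0.359, 0.012, 0, -1.224, -0.288], TCP at [0.24, -0.631, 0.227] pointing down, gripper open.
Joint ranges: [-3.07, 3.07], [-1.43, 2.12], [-1.02, 1.25], [-3.03, 1.67], [-3.05, -0], [-3.03, 3.03]. Speed limits (rad/s): [2.39, 2.39, 3.01, 3.14, 3.14, 3.14].

INTERFACE

Orientations are given as [roll, pitch, yaw] about the fixed x, y, z axes, in that order (R = Rz(yaw) Ry(pitch) Rx(roll)).
In Python, from station import arm, vision gives the robot as it stands. The module is installed in compiled form; this text tells all that it offers.
- The arm moves only by the tool jog_arm, never from a script. Its argument "steps" is a list that holds one entry, the list of rows, each a list of 7 numbers: the closure in counts, from 0 (fully open) to 255 (shut), then the shift along the tool's x, y, z scaled (see below), then the turn, a rotation vector about the tool's x, y, z scaled (see below). In form: [[[grip, dx, dy, dz, rx, ry, rz], ...]]. A call has 1 to 8 rows; each row is the pose to reach, as a shift and turn from the pose commanded when the call began, along the tool's axes at that moment; what a row does not reach only later rows make up. The controller multiplies each number of a shift by 250 mm and each number of a turn by 45 degrees. A row lasts 1/10 s, in which the tool goes at most 50 mm and 8.59 degrees, less where a joint would pass 70% of its speed; a pose out of reach is approached as far as the arm can. A call with a number of a shift or a turn outside -1 to 1 is refused whole. A call with a gripper value outside its range is refused whole. The fingers move at their own pace and stop on an object; "newtons" is the grip in N (left out, the last holds). Time passes only in rows, so rows that repeat a pose let the fingers close. It gives the time, the measured TCP pose, the force, the opening and the grip force at its end, in the units of the state.
- arm.get_state(): the state, without advancing time (a new reading comes with each control period).
- vision.grab_frame(name): name is "side" or "top" or "wrist"; returns a dict with "color" (384x512x3 uint8, red, green, blue), "vfov" (degrees; the focal length in pixels is half the picture's height over the tangent of half this angle, whatever the lens; pixels are square), "cx", "cy" (the principal point, pixels), "extrinsics" (4x4, takes a point from world to camera coordinates). Camera axes: x right, y down, z forward; pixel columns grow to the right and rows downward; lengths in m; the calibration is good to about 2 mm. A picture is of the moment at which its call begins. There is no depth.
- arm.job_done(): hands the job in; it is judged then, once.
The state is a dict: "t": time; "q": joint angles; "qd": joint speeds; "joint_efforts": joint torques, N m; "eef_pos": TCP position; "ee_rot": TCP orientation; "force": force on the tool from outside, world axes, zero at the start; "moment": the same for the moment, N m; "width": finger opening in m; "gripper_force": force on a finger pad.
Only numpy, scipy, OpenCV 4.12 (cv2) and the standard library are available. Lean on these libraries where they do the work, as an engineer would, in place of code of your own. Each camera call takes 0.05 s, during which the arm holds its last target. There are 200 camera calls.

## Working session

There is one attempt and no reset: what is moved stays moved. The work goes in short steps, Python scripts to look and compute and a tool call to move; the robot and the scene stay as the last step left them, time stands still between calls to the robot, and variables do not carry over. Pictures are saved under pics/ and viewed, at most 14 in all, crops included, and the job is handed in when it is done.

Besides the shell and the picture viewer there is one more tool, called after "Emit:" by a JSON object that holds its "fn" and its "kwargs". jog_arm: Moves the arm, as the interface text tells. Its arguments: {"type":"object","properties":{"steps":{"type":"array","items":{"type":"array","items":{"type":"array","items":{"type":"number"}}}},"newtons":{"type":"number"}},"required":["steps"]}

```bash
mkdir -p pics; python3 - <<'E'
from station import arm, vision
import cv2, pickle
for n in ("top","side"):
    f=vision.grab_frame(n); pickle.dump(f,open(n+"0.pkl","wb"))
    cv2.imwrite(f"pics/{n}0.png",cv2.resize(f["color"][:,:,::-1],(800,600)))
    print(n,f["vfov"],f["cx"],f["cy"],f["extrinsics"].round(3).tolist())
print(arm.get_state())
E
```

```text
top 43.28681666927612 244.98128493241103 194.27823595831518 [[0.015, -1.0, -0.011, 0.014], [-0.997, -0.014, -0.081, 0.544], [0.08, 0.012, -0.997, 1.206], [0.0, 0.0, 0.0, 1.0]]
side 56.74795751282452 254.00130779399632 194.2117484069407 [[-0.883, -0.469, 0.0, 0.469], [-0.261, 0.49, -0.832, 0.161], [0.39, -0.734, -0.555, 0.782], [0.0, 0.0, 0.0, 1.0]]
{'t': 0.1, 'q': array([-9.18896976e-01,  3.59321429e-01,  1.11765916e-02, -2.70163571e-04,
       -1.22408219e+00, -2.88099384e-01]), 'qd': array([-0.00049256, -0.00132825,  0.00099862, -0.00051806, -0.00183663,
       -0.00052355]), 'joint_efforts': array([-1.19376113e-03, -5.84163737e+01,  2.93750149e+01,  7.01544687e+00,
        1.01350847e-02, -7.50927461e-05]), 'eef_pos': array([ 0.24000485, -0.63044891,  0.22573066]), 'ee_rot': array([ 3.14014875e+00, -1.63018582e-04, -2.77788455e+00]), 'force': array([ 0.24149529,  0.18420085, -0.3306418 ]), 'moment': array([ 0.02596855, -0.01939056,  0.02000562]), 'gripper_force': 0.0, 'width': 0.08734280814620628}
```

View pics/top0.png

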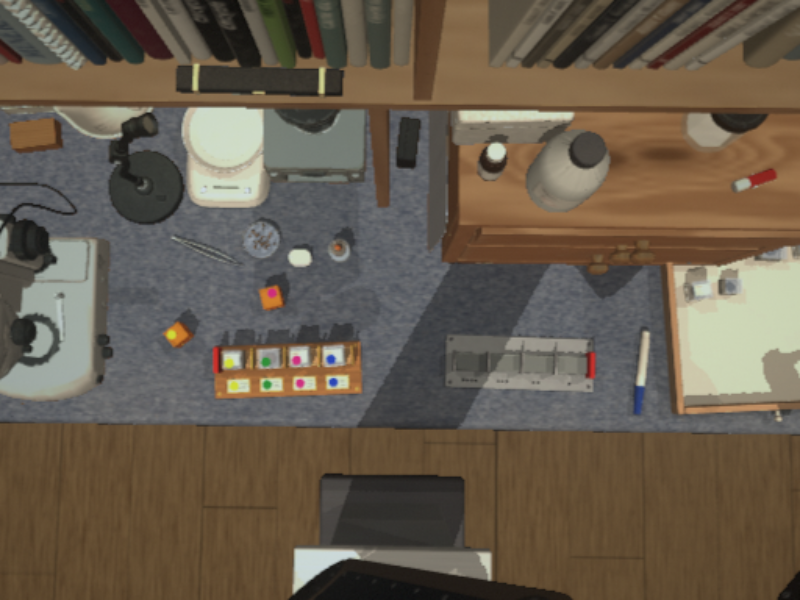

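View pics/side0.png

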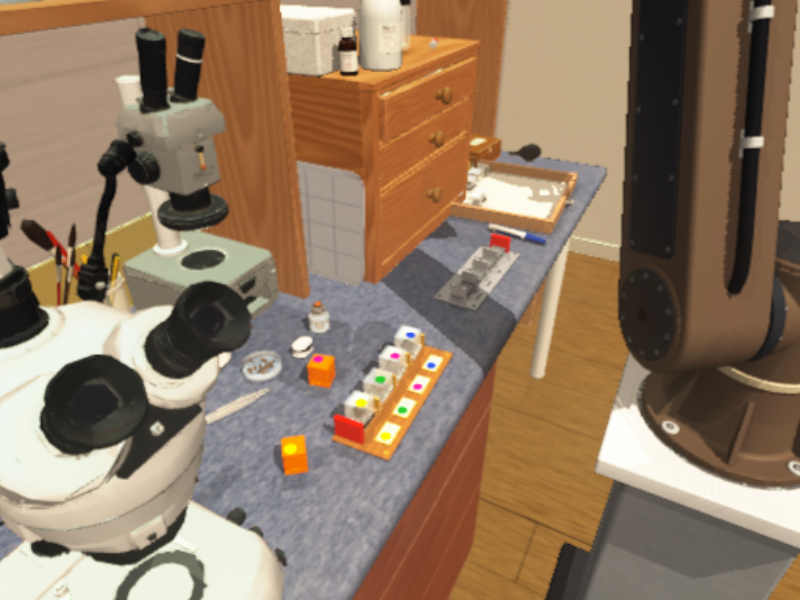

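```bash
cat > h.py <<'E'
import numpy as np, cv2
def ray(f,uv,z):
    E=f["extrinsics"];R,t=E[:3,:3],E[:3,3];F=f["color"].shape[0]/2/np.tan(np.radians(f["vfov"]/2))
    d=R.T@np.array([(uv[0]-f["cx"])/F,(uv[1]-f["cy"])/F,1]);c=-R.T@t
    return (c+d*(z-c[2])/d[2])[:2]
H={"yellow":(18,36),"green":(40,85),"magenta":(145,172),"blue":(105,130),"red":(174,6)}
Z={"blue":.053,"green":.046,"yellow":.051,"magenta":.052}
def blobs(f,c,amin=6,smin=140,vmin=60):
    h=cv2.cvtColor(f["color"],cv2.COLOR_RGB2HSV);a,b=H[c]
    hue=(h[...,0]>=a)&(h[...,0]<=b) if a<b else (h[...,0]>=a)|(h[...,0]<=b)
    m=(hue&(h[...,1]>smin)&(h[...,2]>vmin)).astype(np.uint8)
    n,_,s,C=cv2.connectedComponentsWithStats(m)
    return [(C[i].round(1).tolist(),int(s[i,4])) for i in range(1,n) if s[i,4]>=amin]
E
python3 - <<'E'
from h import *; import pickle
f=pickle.load(open("top0.pkl","rb"))
for c in H:
    for p,a in blobs(f,c):
        if 120<p[0]<400 and 170<p[1]<260:
            print(c,p,a,"z.007",ray(f,p,.007).round(4),"lid",ray(f,p,Z.get(c,.05)).round(4))
im=f["color"][:,:,::-1]
a=cv2.resize(im[180:260,105:238],(798,480),interpolation=cv2.INTER_CUBIC)
b=cv2.resize(im[205:260,275:395],(800,367),interpolation=cv2.INTER_CUBIC)
cv2.imwrite("pics/cropA.png",a);cv2.imwrite("pics/cropB.png",b)
E
```

```text
yellow [224.8, 222.8] 9 z.007 [0.4712 0.072 ] lid [0.4703 0.0697]
yellow [160.5, 229.0] 26 z.007 [0.453  0.2364] lid [0.4527 0.2282]
yellow [181.5, 226.2] 17 z.007 [0.4609 0.1827] lid [0.4604 0.1764]
yellow [203.6, 226.6] 19 z.007 [0.4607 0.1261] lid [0.4602 0.1218]
yellow [146.1, 232.0] 23 z.007 [0.4448 0.273 ] lid [0.4448 0.2636]
yellow [149.3, 246.4] 18 z.007 [0.4083 0.2637] lid [0.4096 0.2546]
yellow [209.2, 247.8] 8 z.007 [0.407  0.1106] lid [0.4084 0.1069]
yellow [228.0, 248.5] 6 z.007 [0.406  0.0627] lid [0.4074 0.0607]
yellow [154.5, 251.0] 6 z.007 [0.3968 0.2501] lid [0.3985 0.2414]
green [169.5, 231.2] 18 z.007 [0.4477 0.2131] lid [0.4476 0.2066]
green [170.5, 245.7] 14 z.007 [0.4109 0.2096] lid [0.412  0.2032]
magenta [173.8, 187.0] 23 z.007 [0.5614 0.2051] lid [0.5572 0.1979]
magenta [189.4, 230.0] 21 z.007 [0.4515 0.1622] lid [0.4513 0.1566]
magenta [191.5, 244.8] 18 z.007 [0.414 0.156] lid [0.4151 0.1505]
blue [211.4, 229.5] 19 z.007 [0.4536 0.106 ] lid [0.4533 0.1023]
blue [212.8, 244.2] 19 z.007 [0.4163 0.1017] lid [0.4174 0.0981]
red [138.3, 229.8] 79 z.007 [0.4501 0.2932] lid [0.45   0.2833]
red [377.9, 233.1] 84 z.007 [ 0.4507 -0.3182] lid [ 0.4505 -0.3069]
```

View pics/cropA.png

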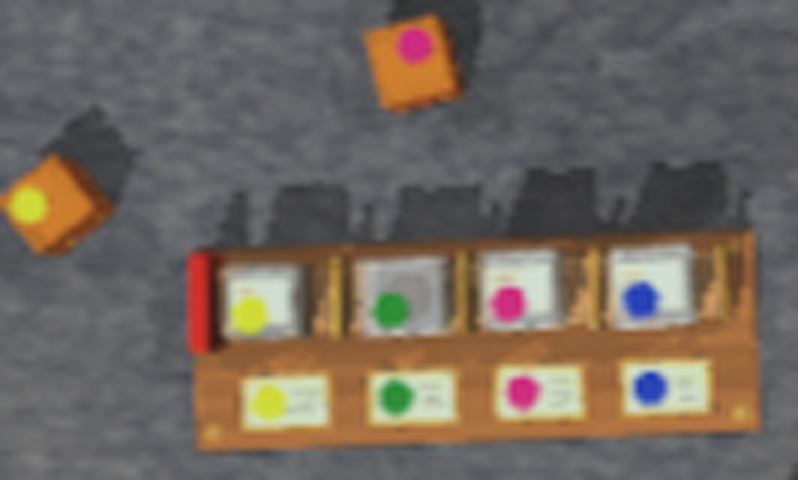

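View pics/cropB.png

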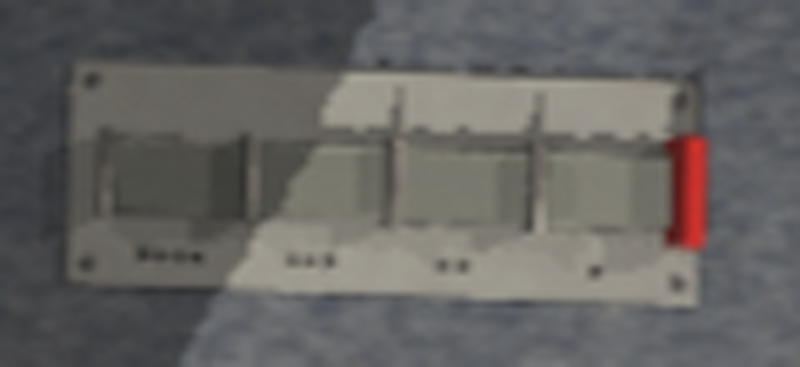

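The clear boxes on the wooden rail (crop A lids ≈ yellow (260,300), green (400,298), magenta (518,290), blue (650,286)) are the ones meant. The orange cubes at (410,62) and (52,203) stand off the rail and are look-alikes to leave alone. Order from the red end is yellow, green, magenta, blue for both boxes and cards. The dots sit off-centre on the lids, so I use lid outlines. Crop B shows the grey rail's foot plate with corners (70,62), (697,76), (697,305) and (70,285), red plate on the right.

```bash
python3 - <<'E'
from h import *; import pickle
f=pickle.load(open("top0.pkl","rb"))
A=lambda x,y:(105+x/6-.5,180+y/6-.5)
B=lambda x,y:(275+x/6.667-.5,205+y/6.667-.5)
C=np.array([ray(f,A(*p),.006) for p in [(286,400),(412,397),(540,391),(666,387)]])
d=C[0]-C[3];d/=np.hypot(*d);n=np.array([d[1],-d[0]])
print("cards",C.round(3).tolist(),"rail y dir",d.round(3),"boxes",(C+.043*n).round(3).tolist())
for c,p in dict(yellow=(260,300),green=(400,298),magenta=(518,290),blue=(650,286)).items(): print(c,ray(f,A(*p),Z[c]).round(3))
P=np.array([ray(f,B(*p),.005) for p in [(70,62),(697,76),(697,305),(70,285)]])
e=P[1]+P[2]-P[0]-P[3];e/=np.hypot(*e);c=P.mean(0)
print(P.round(3).tolist(),"centre",c.round(4),"dir",e.round(3),[ (c+e*k).round(3).tolist() for k in(.081,.027,-.027,-.081)])
print("red top",ray(f,(377.9,233.1),.035))
E
```

```text
cards [[0.409, 0.257], [0.411, 0.203], [0.414, 0.148], [0.417, 0.095]] rail y dir [-0.049  0.999] boxes [[0.452, 0.259], [0.454, 0.205], [0.457, 0.151], [0.46, 0.097]]
yellow [0.451 0.259]
green [0.453 0.203]
magenta [0.457 0.153]
blue [0.459 0.099]
[[0.497, -0.082], [0.495, -0.322], [0.407, -0.321], [0.411, -0.082]] centre [ 0.4524 -0.2018] dir [-0.012 -1.   ] [[0.451, -0.283], [0.452, -0.229], [0.453, -0.175], [0.453, -0.121]]
red top [ 0.4505698  -0.31082378]
```

Emit:
{"fn": "jog_arm", "kwargs": {"steps": [[[60,-0.874,0.609,0,0,0,-1],[60,-0.874,0.609,0,0,0,-1],[60,-0.874,0.609,0,0,0,-1],[60,-0.874,0.609,0,0,0,-1],[60,-0.874,0.609,0,0,0,-1],[60,-0.874,0.609,0,0,0,-1],[60,-0.874,0.609,0,0,0,-1]]], "newtons": 15}}

```text
t: 0.8
eef_pos: [0.3915, -0.4087, 0.2266]
ee_rot: [-3.141, 0.0, -1.988]
force: [0.5, -0.7, 0.5]
width: 0.0669
gripper_force: 0.0
```

Emit:
{"fn": "jog_arm", "kwargs": {"steps": [[[60,-0.871,0.119,0,0,0,-0.537],[60,-0.871,0.119,0,0,0,-0.537],[60,-0.871,0.119,0,0,0,-0.537],[60,-0.871,0.119,0,0,0,-0.537],[60,-0.871,0.119,0,0,0,-0.537],[60,-0.871,0.119,0,0,0,-0.537]]]}}

```text
t: 1.4
eef_pos: [0.4526, -0.1984, 0.2266]
ee_rot: [-3.141, 0.0, -1.569]
force: [0.5, -0.2, 0.5]
width: 0.0668
gripper_force: 0.0
```

```bash
python3 - <<'E'
from station import arm, vision
import cv2,pickle
f=vision.grab_frame("wrist");pickle.dump(f,open("w1.pkl","wb"))
cv2.imwrite("pics/w1.png",f["color"][:,:,::-1]);s=arm.get_state()
print(s["eef_pos"],s["ee_rot"],s["q"]); print(f["vfov"],f["extrinsics"].round(3).tolist())
E
```

```text
[ 0.45226476 -0.19947962  0.22652416] [ 3.14141563e+00 -4.07888905e-05 -1.56958215e+00] [-1.68815559e-02  5.81368383e-02 -3.75581597e-01  4.84695883e-05
 -1.13725414e+00  1.80753592e-02]
66.23646924008116 [[-1.0, -0.001, 0.001, 0.452], [-0.001, 0.963, 0.269, 0.158], [-0.001, 0.269, -0.963, 0.445], [0.0, 0.0, 0.0, 1.0]]
```

View pics/w1.png

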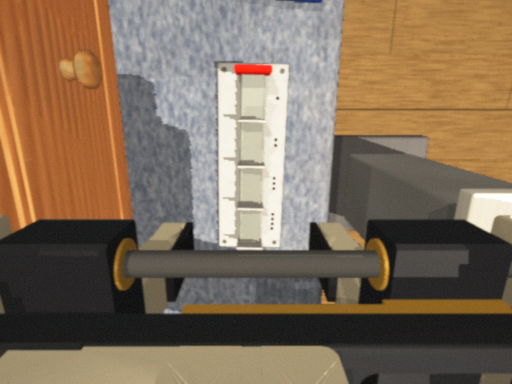

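The wrist view shows the grey rail running up the picture, red plate at (253,69), foot plate corners ≈ (219,65), (288,66), (282,248), (219,246).

```bash
python3 - <<'E'
from h import *; import pickle
f=pickle.load(open("w1.pkl","rb"))
P=np.array([ray(f,p,.005) for p in [(219,246),(219,65),(288,66),(282,248)]])
print(P.round(4).tolist(),P.mean(0))
for p in [(240,117),(265,121),(237,165),(265,166),(236,208),(264,209)]: print(p,ray(f,p,.016).round(4),ray(f,p,.035).round(4))
for p,a in blobs(f,"red",100): print(p,a,ray(f,p,.03))
E
```

```text
[[0.497, -0.0832], [0.4903, -0.3216], [0.4074, -0.3206], [0.4075, -0.0802]] [ 0.45056474 -0.20138945]
(240, 117) [ 0.4653 -0.2613] [ 0.4646 -0.2618]
(265, 121) [ 0.4347 -0.2565] [ 0.4356 -0.2573]
(237, 165) [ 0.4696 -0.2019] [ 0.4687 -0.2054]
(265, 166) [ 0.4339 -0.2006] [ 0.4348 -0.2042]
(236, 208) [ 0.4716 -0.144 ] [ 0.4706 -0.1505]
(264, 209) [ 0.4344 -0.1426] [ 0.4353 -0.1492]
[252.3, 68.8] 363 [ 0.45042888 -0.3143803 ]
```

Emit:
{"fn": "jog_arm", "kwargs": {"steps": [[[60,-1,0,0,0,0,0],[60,-1,0,0,0,0,0],[60,-1,0,0,0,0,0],[60,-1,0,0,0,0,0],[60,-1,0,0,0,0,0]]]}}

```text
t: 1.95
eef_pos: [0.452, 0.0504, 0.2267]
ee_rot: [-3.141, -0.0, -1.573]
force: [0.9, -1.3, 0.9]
width: 0.0668
gripper_force: 0.0
```

Emit:
{"fn": "jog_arm", "kwargs": {"steps": [[[60,-0.82,0,0,0,0,0],[60,-0.82,0,0,0,0,0],[60,-0.82,0,0,0,0,0],[60,-0.82,0,0,0,0,0],[60,-0.82,0,0,0,0,0]]]}}

```text
t: 2.45
eef_pos: [0.4531, 0.2582, 0.2259]
ee_rot: [3.142, -0.0, -1.57]
force: [-0.2, -0.9, -0.6]
width: 0.0671
gripper_force: 0.0
```

```bash
python3 - <<'E'
from station import arm, vision
import cv2,pickle
f=vision.grab_frame("wrist");pickle.dump(f,open("w2.pkl","wb"))
cv2.imwrite("pics/w2.png",cv2.resize(f["color"][20:270,160:360,::-1],(480,600),interpolation=cv2.INTER_CUBIC));s=arm.get_state()
print(s["eef_pos"],s["ee_rot"])
E
```

```text
[0.45278763 0.25673793 0.22569675] [ 3.14079266e+00 -1.14628567e-03 -1.56982693e+00]
```

View pics/w2.png

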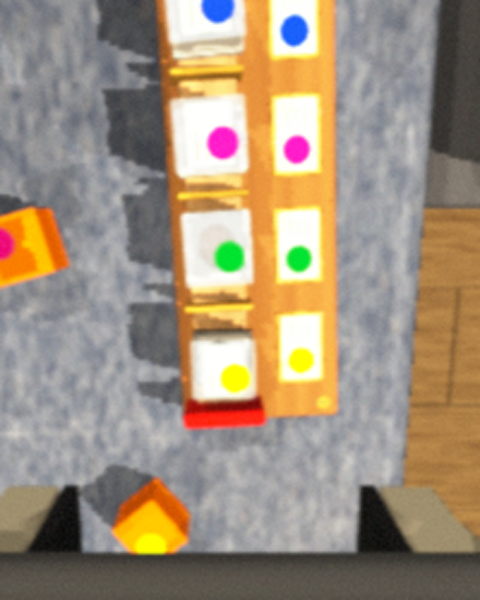

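The wrist crop shows the four clear boxes in order, lids at about yellow (224,370), green (218,250), magenta (209,137) and blue (205,10). The orange magenta-dot decoy at (30,245) is clear of the finger path. The orange yellow-dot decoy at (150,515) lies beyond the red end.

```bash
python3 - <<'E'
from h import *; import pickle
f=pickle.load(open("w2.pkl","rb"))
A=lambda x,y:(160+x/2.4-.5,20+y/2.4-.5)
for c,p in dict(yellow=(224,370),green=(218,250),magenta=(209,137),blue=(205,10)).items(): print(c,ray(f,A(*p),Z[c]).round(4))
print("decoys",ray(f,A(150,515),.02),ray(f,A(68,255),.03), ray(f,A(190,515),.0))
E
```

```text
yellow [0.4501 0.2582]
green [0.453  0.2017]
magenta [0.457  0.1526]
blue [0.4585 0.1025]
decoys [0.49115497 0.34795209] [0.52688895 0.20492505] [0.46962431 0.35683988]
```

Emit:
{"fn": "jog_arm", "kwargs": {"steps": [[[60,-0.006,0.009,0.2,0,0,0],[60,-0.006,0.009,0.4,0,0,0],[60,-0.006,0.009,0.6,0,0,0],[60,-0.006,0.009,0.72,0,0,0],[60,-0.006,0.009,0.8,0,0,0],[60,-0.006,0.009,0.823,0,0,0],[60,-0.006,0.009,0.823,0,0,0]]]}}

```text
t: 3.2
eef_pos: [0.4502, 0.2549, 0.0204]
ee_rot: [3.14, -0.002, -1.573]
force: [0.2, 1.1, 0.7]
width: 0.0668
gripper_force: 0.0
```

Emit:
{"fn": "jog_arm", "kwargs": {"steps": [[[150,0,0,0,0,0,0],[170,0,0,0,0,0,0],[190,0,0,0,0,0,0],[210,0,0,0,0,0,0],[210,0,0,0,0,0,0],[210,0,0,0,0,0,0]]], "newtons": 15}}

```text
t: 3.8
eef_pos: [0.4499, 0.2568, 0.0212]
ee_rot: [-3.141, 0.0, -1.57]
force: [-1.9, -0.3, 3.7]
width: 0.0305
gripper_force: 15.0
```

Emit:
{"fn": "jog_arm", "kwargs": {"steps": [[[210,0,0,-0.1,0,0,0],[210,0,0,-0.25,0,0,0],[210,0.0,0,-0.4,0,0,0],[210,0.1,0,-0.4,0,0,0],[210,0.3,0,-0.4,0,0,0],[210,0.5,0,-0.4,0,0,0],[210,0.7,0,-0.4,0,0,0],[210,0.9,0,-0.4,0,0,0]]]}}

```text
t: 4.6
eef_pos: [0.4494, 0.03, 0.121]
ee_rot: [-3.141, 0.0, -1.57]
force: [1.8, -0.2, 0.2]
width: 0.0306
gripper_force: 15.0
```

Emit:
{"fn": "jog_arm", "kwargs": {"steps": [[[210,0.2,-0.006,0,0,0,0],[210,0.4,-0.006,0,0,0,0],[210,0.6,-0.006,0,0,0,0],[210,0.8,-0.006,0,0,0,0],[210,0.96,-0.006,0,0,0,0],[210,0.96,-0.006,0,0,0,0]]]}}

```text
t: 5.2
eef_pos: [0.4508, -0.2122, 0.1205]
ee_rot: [3.141, -0.0, -1.575]
force: [-0.2, 1.6, -1.1]
width: 0.0302
gripper_force: 15.0
```

Emit:
{"fn": "jog_arm", "kwargs": {"steps": [[[210,0.15,0,0,0,0,0],[210,0.296,0,0,0,0,0],[210,0.296,0,0.1,0,0,0],[210,0.296,0,0.2,0,0,0],[210,0.296,0,0.28,0,0,0],[210,0.296,0,0.28,0,0,0],[210,0.296,0,0.28,0,0,0]]]}}

```text
t: 5.9
eef_pos: [0.4515, -0.2821, 0.051]
ee_rot: [3.141, -0.0, -1.57]
force: [1.4, -0.2, 0.5]
width: 0.031
gripper_force: 15.0
```

Emit:
{"fn": "jog_arm", "kwargs": {"steps": [[[210,0.004,0,0.06,0,0,0],[210,0.004,0,0.1,0,0,0],[210,0.004,0,0.118,0,0,0],[210,0.004,0,0.118,0,0,0],[210,0.004,0,0.118,0,0,0]]]}}

```text
t: 6.4
eef_pos: [0.4518, -0.2834, 0.0218]
ee_rot: [-3.141, -0.0, -1.57]
force: [0.5, -0.1, -0.1]
width: 0.0306
gripper_force: 15.0
```

Emit:
{"fn": "jog_arm", "kwargs": {"steps": [[[110,0,0,0,0,0,0],[90,0,0,0,0,0,0],[60,0,0,0,0,0,0],[60,0,0,0,0,0,0],[60,0,0,-0.15,0,0,0],[60,0,0,-0.35,0,0,0],[60,0,0,-0.55,0,0,0],[60,0,0,-0.55,0,0,0]]]}}

```text
t: 7.2
eef_pos: [0.4553, -0.285, 0.1662]
ee_rot: [-3.13, -0.004, -1.569]
force: [0.1, 0.3, 0.4]
width: 0.0669
gripper_force: 0.0
```

Emit:
{"fn": "jog_arm", "kwargs": {"steps": [[[60,-0.2,0,0,0,0,0],[60,-0.4,0,0,0,0,0],[60,-0.6,0,0,0,0,0],[60,-0.8,0,0,0,0,0],[60,-1,0,0,0,0,0]]]}}

```text
t: 7.7
eef_pos: [0.451, -0.0316, 0.1591]
ee_rot: [-3.141, 0.0, -1.571]
force: [2.0, 0.5, -0.2]
width: 0.067
gripper_force: 0.0
```

Emit:
{"fn": "jog_arm", "kwargs": {"steps": [[[60,-0.2,-0.006,0,0,0,0],[60,-0.4,-0.006,0,0,0,0],[60,-0.6,-0.006,0,0,0,0],[60,-0.8,-0.006,0,0,0,0],[60,-0.94,-0.006,0,0,0,0],[60,-0.94,-0.006,0,0,0,0],[60,-0.94,-0.006,0,0,0,0]]]}}

```text
t: 8.4
eef_pos: [0.4524, 0.2022, 0.1585]
ee_rot: [3.141, -0.0, -1.569]
force: [0.1, -0.7, -0.3]
width: 0.0669
gripper_force: 0.0
```

```bash
python3 - <<'E'
from station import arm, vision
import cv2
s=arm.get_state();print(s["eef_pos"],s["ee_rot"])
f=vision.grab_frame("side")
a=cv2.resize(f["color"][140:310,180:360,::-1],(635,600),interpolation=cv2.INTER_CUBIC);cv2.imwrite("pics/s2.png",a)
print(arm.get_state()["eef_pos"])
E
```

```text
[0.45243079 0.20218501 0.15848073] [ 3.14099026e+00 -4.16477557e-04 -1.56892022e+00]
[0.45242157 0.20133137 0.1585193 ]
```

View pics/s2.png

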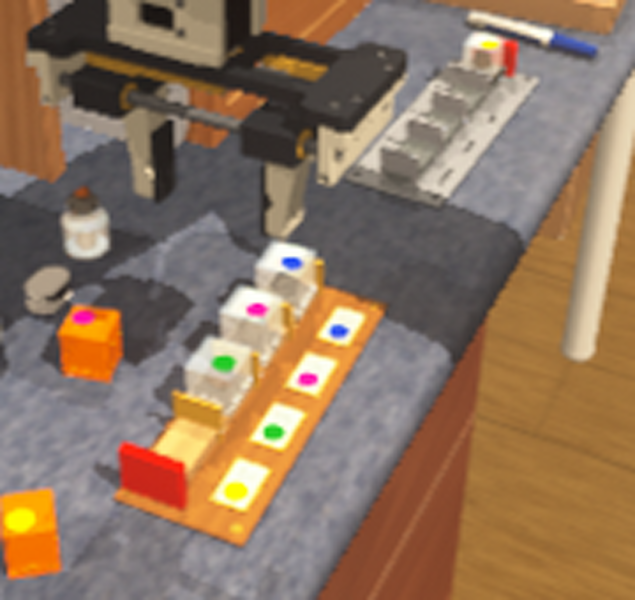

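Yellow stands upright in the grey rail's bay at the red end (485,50), and the vial at (85,225) is untouched. Next is green.

Emit:
{"fn": "jog_arm", "kwargs": {"steps": [[[60,0,-0.002,0.2,0,0,0],[60,0,-0.002,0.38,0,0,0],[60,0,-0.002,0.5,0,0,0],[60,0,-0.002,0.568,0,0,0],[60,0,-0.002,0.568,0,0,0],[60,0,-0.002,0.568,0,0,0]]]}}

```text
t: 9.05
eef_pos: [0.4536, 0.2008, 0.0173]
ee_rot: [3.142, -0.0, -1.572]
force: [-0.4, 0.2, 1.0]
width: 0.0667
gripper_force: 0.0
```

Emit:
{"fn": "jog_arm", "kwargs": {"steps": [[[150,0,0,0,0,0,0],[170,0,0,0,0,0,0],[190,0,0,0,0,0,0],[210,0,0,0,0,0,0],[210,0,0,0,0,0,0],[210,0,0,0,0,0,0]]]}}

```text
t: 9.65
eef_pos: [0.4534, 0.2017, 0.0171]
ee_rot: [-3.141, 0.0, -1.57]
force: [-3.1, -0.2, 4.3]
width: 0.0323
gripper_force: 14.6
```

Emit:
{"fn": "jog_arm", "kwargs": {"steps": [[[210,0,0,-0.1,0,0,0],[210,0,0,-0.25,0,0,0],[210,0.0,0,-0.4,0,0,0],[210,0.1,0,-0.4,0,0,0],[210,0.3,0,-0.4,0,0,0],[210,0.5,0,-0.4,0,0,0],[210,0.7,0,-0.4,0,0,0],[210,0.9,0,-0.4,0,0,0]]]}}

```text
t: 10.45
eef_pos: [0.4529, -0.025, 0.117]
ee_rot: [-3.141, 0.0, -1.57]
force: [0.8, -0.6, -0.5]
width: 0.032
gripper_force: 14.6
```

Emit:
{"fn": "jog_arm", "kwargs": {"steps": [[[210,0.2,0.007,0,0,0,0],[210,0.4,0.007,0,0,0,0],[210,0.6,0.007,0,0,0,0],[210,0.76,0.007,0,0,0,0],[210,0.825,0.007,0,0,0,0],[210,0.825,0.007,0.12,0,0,0],[210,0.825,0.007,0.28,0,0,0],[210,0.825,0.007,0.28,0,0,0]]]}}

```text
t: 11.25
eef_pos: [0.4477, -0.2293, 0.0427]
ee_rot: [3.133, 0.002, -1.573]
force: [-0.5, -1.1, -0.8]
width: 0.0322
gripper_force: 14.6
```

Emit:
{"fn": "jog_arm", "kwargs": {"steps": [[[210,0,0,0.06,0,0,0],[210,0,0,0.1,0,0,0],[210,0,0,0.118,0,0,0],[210,0,0,0.118,0,0,0],[210,0,0,0.118,0,0,0]]]}}

```text
t: 11.75
eef_pos: [0.4521, -0.2296, 0.0181]
ee_rot: [-3.141, -0.0, -1.57]
force: [-0.3, 0.4, -0.6]
width: 0.0323
gripper_force: 14.6
```

Emit:
{"fn": "jog_arm", "kwargs": {"steps": [[[110,0,0,0,0,0,0],[90,0,0,0,0,0,0],[60,0,0,0,0,0,0],[60,0,0,0,0,0,0],[60,0,0,-0.15,0,0,0],[60,0,0,-0.35,0,0,0],[60,0,0,-0.55,0,0,0],[60,0,0,-0.55,0,0,0]]]}}

```text
t: 12.55
eef_pos: [0.4556, -0.2308, 0.1619]
ee_rot: [-3.13, -0.003, -1.569]
force: [0.7, 0.8, -0.9]
width: 0.0671
gripper_force: 0.0
```

Emit:
{"fn": "jog_arm", "kwargs": {"steps": [[[60,-0.2,0,0,0,0,0],[60,-0.4,0,0,0,0,0],[60,-0.6,0,0,0,0,0],[60,-0.8,0,0,0,0,0],[60,-1,0,0,0,0,0]]]}}

```text
t: 13.05
eef_pos: [0.4512, 0.0222, 0.1551]
ee_rot: [-3.141, 0.0, -1.571]
force: [0.9, -0.3, -0.8]
width: 0.067
gripper_force: 0.0
```

Emit:
{"fn": "jog_arm", "kwargs": {"steps": [[[60,-0.2,-0.02,0,0,0,0],[60,-0.4,-0.02,0,0,0,0],[60,-0.528,-0.02,0,0,0,0],[60,-0.528,-0.02,0,0,0,0],[60,-0.528,-0.02,0.1,0,0,0],[60,-0.528,-0.02,0.25,0,0,0],[60,-0.528,-0.02,0.25,0,0,0],[60,-0.528,-0.02,0.25,0,0,0]]]}}

```text
t: 13.85
eef_pos: [0.4565, 0.1517, 0.0926]
ee_rot: [3.14, -0.002, -1.571]
force: [0.2, 0.8, 0.2]
width: 0.0671
gripper_force: 0.0
```

Descend 72 mm to z ≈ 0.0205 and grasp magenta.

Emit:
{"fn": "jog_arm", "kwargs": {"steps": [[[60,0,0,0.12,0,0,0],[60,0,0,0.22,0,0,0],[60,0,0,0.286,0,0,0],[60,0,0,0.286,0,0,0],[60,0,0,0.286,0,0,0]]]}}

```text
t: 14.35
eef_pos: [0.4576, 0.1528, 0.0223]
ee_rot: [-3.14, 0.001, -1.57]
force: [-0.7, -0.3, -0.0]
width: 0.0668
gripper_force: 0.0
```

Emit:
{"fn": "jog_arm", "kwargs": {"steps": [[[150,0,0,0,0,0,0],[170,0,0,0,0,0,0],[190,0,0,0,0,0,0],[210,0,0,0,0,0,0],[210,0,0,0,0,0,0],[210,0,0,0,0,0,0]]]}}

```text
t: 14.95
eef_pos: [0.4567, 0.1524, 0.021]
ee_rot: [-3.141, 0.0, -1.57]
force: [-1.7, 0.6, 4.1]
width: 0.0329
gripper_force: 14.6
```

Emit:
{"fn": "jog_arm", "kwargs": {"steps": [[[210,0,0,-0.1,0,0,0],[210,0,0,-0.25,0,0,0],[210,0.0,0,-0.4,0,0,0],[210,0.1,0,-0.4,0,0,0],[210,0.3,0,-0.4,0,0,0],[210,0.5,0,-0.4,0,0,0],[210,0.7,0,-0.4,0,0,0],[210,0.9,0,-0.4,0,0,0]]]}}

```text
t: 15.75
eef_pos: [0.4562, -0.0743, 0.121]
ee_rot: [-3.141, 0.0, -1.57]
force: [1.7, 1.4, -0.0]
width: 0.0333
gripper_force: 14.6
```

Emit:
{"fn": "jog_arm", "kwargs": {"steps": [[[210,0.15,0.02,0,0,0,0],[210,0.3,0.02,0,0,0,0],[210,0.412,0.02,0,0,0,0],[210,0.412,0.02,0,0,0,0],[210,0.412,0.02,0.1,0,0,0],[210,0.412,0.02,0.2,0,0,0],[210,0.412,0.02,0.28,0,0,0],[210,0.412,0.02,0.28,0,0,0]]]}}

```text
t: 16.55
eef_pos: [0.4495, -0.1752, 0.0484]
ee_rot: [3.136, 0.0, -1.571]
force: [-0.5, 0.5, -0.6]
width: 0.0331
gripper_force: 14.6
```

Emit:
{"fn": "jog_arm", "kwargs": {"steps": [[[210,0,0,0.06,0,0,0],[210,0,0,0.1,0,0,0],[210,0,0,0.118,0,0,0],[210,0,0,0.118,0,0,0],[210,0,0,0.118,0,0,0]]]}}

```text
t: 17.05
eef_pos: [0.452, -0.1756, 0.0218]
ee_rot: [-3.141, -0.0, -1.57]
force: [0.5, -0.1, -1.0]
width: 0.0329
gripper_force: 14.7
```

Emit:
{"fn": "jog_arm", "kwargs": {"steps": [[[110,0,0,0,0,0,0],[90,0,0,0,0,0,0],[60,0,0,0,0,0,0],[60,0,0,0,0,0,0],[60,0,0,-0.15,0,0,0],[60,0,0,-0.35,0,0,0],[60,0,0,-0.55,0,0,0],[60,0,0,-0.55,0,0,0]]]}}

```text
t: 17.85
eef_pos: [0.4557, -0.1763, 0.1657]
ee_rot: [-3.13, -0.002, -1.569]
force: [-0.4, -0.6, -0.8]
width: 0.0668
gripper_force: 0.0
```

Emit:
{"fn": "jog_arm", "kwargs": {"steps": [[[60,-0.2,0,0,0,0,0],[60,-0.4,0,0,0,0,0],[60,-0.6,0,0,0,0,0],[60,-0.8,0,0,0,0,0],[60,-1,0,0,0,0,0]]]}}

```text
t: 18.35
eef_pos: [0.4512, 0.0762, 0.1592]
ee_rot: [-3.141, 0.001, -1.571]
force: [2.2, -0.5, 0.4]
width: 0.0674
gripper_force: 0.0
```

Emit:
{"fn": "jog_arm", "kwargs": {"steps": [[[60,-0.102,-0.027,0,0,0,0],[60,-0.102,-0.027,0,0,0,0],[60,-0.102,-0.027,0.1,0,0,0],[60,-0.102,-0.027,0.25,0,0,0],[60,-0.102,-0.027,0.25,0,0,0],[60,-0.102,-0.027,0.25,0,0,0]]]}}

```text
t: 18.95
eef_pos: [0.4582, 0.0991, 0.0966]
ee_rot: [3.14, -0.001, -1.571]
force: [-0.4, 0.3, -0.1]
width: 0.0672
gripper_force: 0.0
```

Emit:
{"fn": "jog_arm", "kwargs": {"steps": [[[60,0,0,0.12,0,0,0],[60,0,0,0.22,0,0,0],[60,0,0,0.3,0,0,0],[60,0,0,0.3,0,0,0],[60,0,0,0.3,0,0,0]]]}}

```text
t: 19.45
eef_pos: [0.4594, 0.1001, 0.0228]
ee_rot: [-3.14, 0.0, -1.57]
force: [-0.3, 0.1, -0.2]
width: 0.0669
gripper_force: 0.0
```

Emit:
{"fn": "jog_arm", "kwargs": {"steps": [[[150,0,0,0,0,0,0],[170,0,0,0,0,0,0],[190,0,0,0,0,0,0],[210,0,0,0,0,0,0],[210,0,0,0,0,0,0],[210,0,0,0,0,0,0]]]}}

```text
t: 20.05
eef_pos: [0.4585, 0.0999, 0.0216]
ee_rot: [-3.141, 0.0, -1.57]
force: [-1.8, 0.0, 4.6]
width: 0.0341
gripper_force: 14.4
```

Emit:
{"fn": "jog_arm", "kwargs": {"steps": [[[210,0,0,-0.1,0,0,0],[210,0,0,-0.25,0,0,0],[210,0.0,0,-0.4,0,0,0],[210,0.1,0,-0.4,0,0,0],[210,0.3,0,-0.4,0,0,0],[210,0.5,0,-0.4,0,0,0],[210,0.5,0,-0.4,0,0,0]]]}}

```text
t: 20.75
eef_pos: [0.457, -0.0295, 0.121]
ee_rot: [3.14, -0.0, -1.576]
force: [-0.3, 0.0, -0.5]
width: 0.0339
gripper_force: 14.4
```

Emit:
{"fn": "jog_arm", "kwargs": {"steps": [[[210,0.15,0.026,0,0,0,0],[210,0.3,0.026,0,0,0,0],[210,0.384,0.026,0,0,0,0],[210,0.384,0.026,0,0,0,0],[210,0.384,0.026,0.1,0,0,0],[210,0.384,0.026,0.2,0,0,0],[210,0.384,0.026,0.28,0,0,0],[210,0.384,0.026,0.28,0,0,0]]]}}

```text
t: 21.55
eef_pos: [0.4499, -0.1208, 0.049]
ee_rot: [3.137, -0.0, -1.571]
force: [-1.1, -0.9, 0.4]
width: 0.0335
gripper_force: 14.4
```

Emit:
{"fn": "jog_arm", "kwargs": {"steps": [[[210,0,0,0.06,0,0,0],[210,0,0,0.1,0,0,0],[210,0,0,0.118,0,0,0],[210,0,0,0.118,0,0,0],[210,0,0,0.118,0,0,0]]]}}

```text
t: 22.05
eef_pos: [0.4522, -0.1211, 0.0223]
ee_rot: [-3.141, -0.0, -1.57]
force: [0.6, 1.2, -0.2]
width: 0.0335
gripper_force: 14.5
```

Emit:
{"fn": "jog_arm", "kwargs": {"steps": [[[110,0,0,0,0,0,0],[90,0,0,0,0,0,0],[60,0,0,0,0,0,0],[60,0,0,0,0,0,0],[60,0,0,-0.15,0,0,0],[60,0,0,-0.35,0,0,0],[60,0,0,-0.55,0,0,0],[60,0,0,-0.75,0,0,0]]]}}

```text
t: 22.85
eef_pos: [0.4513, -0.1213, 0.2115]
ee_rot: [-3.142, 0.0, -1.571]
force: [1.8, 0.7, -1.0]
width: 0.0671
gripper_force: 0.0
```

Emit:
{"fn": "jog_arm", "kwargs": {"steps": [[[60,-0.2,0,0,0,0,0],[60,-0.4,0,0,0,0,0],[60,-0.6,0,0,0,0,0],[60,-0.7,0,0,0,0,0],[60,-0.7,0,0,0,0,0]]]}}

```text
t: 23.35
eef_pos: [0.4519, 0.0565, 0.2095]
ee_rot: [-3.141, 0.001, -1.567]
force: [0.0, -0.3, 0.1]
width: 0.0672
gripper_force: 0.0
```

```bash
python3 - <<'E'
from station import arm, vision
from h import *; import pickle
o=pickle.load(open("top0.pkl","rb"));f=vision.grab_frame("top");im=f["color"][:,:,::-1]
w=vision.grab_frame("side")["color"][125:245,230:370,::-1]
a=cv2.resize(im[205:260,275:395],(800,367),interpolation=cv2.INTER_CUBIC)
b=cv2.resize(w,(700,600),interpolation=cv2.INTER_CUBIC)
cv2.imwrite("pics/end_top.png",a);cv2.imwrite("pics/end_side.png",b)
E
```

```text
(no output)
```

View pics/end_top.png

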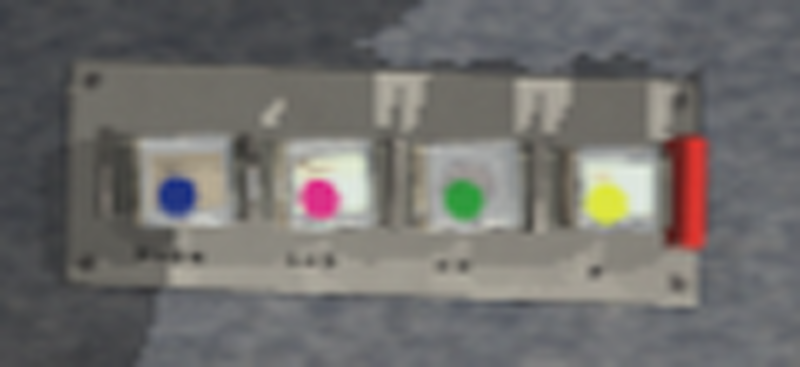

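View pics/end_side.png

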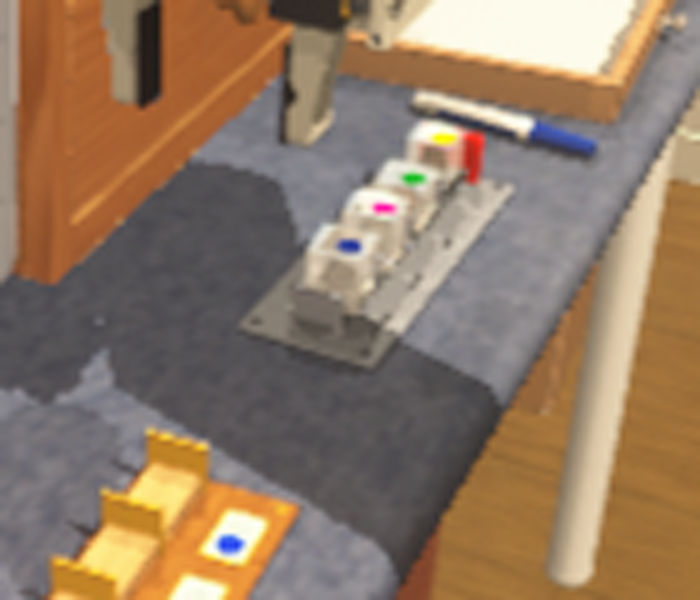

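The top crop shows the four boxes upright and square in their bays, with lids at blue (187,182), magenta (331,183), green (474,187) and yellow (618,192), yellow at the red plate. The side crop agrees. One numeric check comes before handing in.

```bash
python3 - <<'E'
from station import arm
from h import *; import pickle
f=pickle.load(open("top0.pkl","rb"));ok=True
for c,p,b in (("yellow",(618,192),-.283),("green",(474,187),-.229),("magenta",(331,183),-.175),("blue",(187,182),-.121)):
    r=ray(f,(275+p[0]/6.667-.5,205+p[1]/6.667-.5),Z[c]); print(c,r.round(4),b); ok&=abs(r[1]-b)<.008 and abs(r[0]-.4515)<.007
print(ok, arm.job_done() if ok else "not handed in")
E
```

```text
yellow [ 0.4496 -0.2804] -0.283
green [ 0.4507 -0.2285] -0.229
magenta [ 0.4514 -0.1748] -0.175
blue [ 0.451  -0.1218] -0.121
the job is handed in; nothing more can be done
True None
```

All four boxes now stand upright in the grey rail's bays in the same order (yellow nearest the red end, then green, magenta, blue), each measured within 3 mm of its bay centre; the robot never went near the vial, and the job is handed in at about 23 s, though the hand-in returned no verdict.

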